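Close the water bath with its round cover, edge first

ROBOT

A 6-joint arm with a two-finger parallel gripper is mounted at the origin on the work surface. World frame = base frame: x ahead of the robot, y to its left, z up, the work surface at z = 0. Lengths are in m, angles in rad, forces in N, time in s.
With the tool pointing down it reaches from about 0.375 to 0.9 m from the base axis. Payload 3.1 kg.
Tool frame: the origin (TCP) lies at the very end of the fingers, on their centre line; the grasp point (between the pads) lies 19 mm behind it; z points along the fingers, y is the line along which they close (so a half turn about z gives the same grasp; the last joint's range is limited). The gripper opens to 87 mm and grips with 3 to 60 N. Pads are 19 mm wide; open, the fingers measure 117 mm over their backs; the gripper's body (75 mm by 190 mm) begins 51 mm behind the grasp point.
Start: joints at [1.137, 0.527, 1.433, -0, 1.181, -0.178], TCP at [0.158, 0.605, 0.223] pointing down, gripper open.
Joint ranges: [-3.08, 3.08], [-0.75, 2.2], [0.22, 2.44], [-1.43, 4.57], [0, 2.65], [-2.85, 2.85]. Speed limits (rad/s): [2.79, 2.79, 3.14, 3.14, 3.14, 3.14].

INTERFACE

Orientations are given as a unit quaternion [x, y, z, w].
In Python, from rig import status, viewer, robot gives the robot as it stands.
- The arm moves only by the tool arm_command, never from a script. Its arguments are lists of equal length, an entry for each row: "delta_rot": the turn, a rotation vector about the tool's x, y, z in degrees, a list of three; "delta_pos": the shift along the tool's x, y, z in m, a list of three; "gripper": the closure, from -1 (fully open) to 1 (shut). In form: {"delta_rot": [[rx, ry, rz], ...], "delta_pos": [[dx, dy, dz], ...], "gripper": [gripper, ...]}. A call has 1 to 12 rows; each row is the pose to reach, as a shift and turn from the pose commanded when the call began, along the tool's axes at that moment; what a row does not reach only later rows make up. A row lasts 1/12 s, in which the tool goes at most 41.7 mm and 7.16 degrees, less where a joint would pass 70% of its speed; a pose out of reach is approached as far as the arm can. A call with a gripper value outside its range is refused whole. The fingers move at their own pace and stop on an object; "grip_force" is the grip in N (left out, the last holds). Time passes only in rows, so rows that repeat a pose let the fingers close. It gives the time, the measured TCP pose, the force, the opening and the grip force at its end, in the units of the state.
- status.get_obs(): the state, without advancing time (a new reading comes with each control period).
- viewer.camera(name): name is "scene" or "side" or "wrist"; returns a dict with "pixels" (420x560x3 uint8, blue, green, red), "fx", "fy", "cx", "cy" (pixels), "pose" (4x4, takes a point from camera to world coordinates); the wrist camera has in their place "mount" (4x4, takes a point from camera to tool coordinates, whose origin is the TCP and whose axes are the flange's). Camera axes: x right, y down, z forward; pixel columns grow to the right and rows downward; lengths in m; the calibration is good to about 2 mm. A picture is of the moment at which its call begins: read the wrist's pose just before it. There is no depth.
- robot.hand_in(): hands the job in; it is judged then, once.
The state is a dict: "time": time; "q": joint angles; "joint_velocities": joint speeds; "joint_torque": joint torques, N m; "position": TCP position; "tool_rot": TCP orientation; "ft_force": force on the tool from outside, world axes, zero at the start; "moment": the same for the moment, N m; "grip_width": finger opening in m; "grip_force": force on a finger pad.
Only numpy, scipy, OpenCV 4.12 (cv2) and the standard library are available. Lean on these libraries where they do the work, as an engineer would, in place of code of your own. Each camera call takes 0.05 s, during which the arm holds its last target. There are 200 camera calls.

TASK

Close the bench water bath with the one of the three round covers that fits its stepped opening: pick it up by its grip, tilt it clearly (about 20 degrees) and bring one edge down into the recess first, then lay it flat on the ledge, keeping hold until it lies level, and let go. Leave the other two covers where they are.

Things in the scene. Friction and masses are not known exactly. Their poses are not given: they have to be found in the camera images.
- cover: The middle of three like covers, flat on the table at first: steel plate 92 mm across, 6 mm thick, with an upright black bar grip across its top, 46 mm long (cover's x), 16 mm thick (its y), rising 38 mm above the plate. Origin at the centre of the underside, z up. About 0.15 kg. It fits the recess.
- seat (a point): Centre of the round recess in the fixed water bath's steel top, at ledge height (98 mm above the table), z up. Recess 108 mm across, 12 mm deep from the top to the ledge; open hole inside the ledge 68 mm across. The white-sided bath reaches 100 mm from here in x and -x, 80 in -y, 160 in +y; from 90 mm in +y on, a grey control head stands 20 mm above the top.
- cover_small: Flat round steel plate with an upright black bar grip across the middle of its top; the smallest cover (60 mm across, grip of the same size as the others). It would fall through the hole. Origin at the centre of the underside. To be left alone.
- cover_large: Flat round steel plate with an upright black bar grip across the middle of its top; the largest cover (125 mm across, grip of the same size as the others). It is too wide for the recess. Origin at the centre of the underside. To be left alone.
Not all that is in view belongs to the job. Leave any turquoise look-alike of the cover alone.

How it is judged:
By the outcome, as a careful person would: the job done as asked, in the order asked, and still so for the second after the job is handed in, with the robot touching nothing.
It also fails if it takes over 40 s, if anything falls off the work surface, if the arm or the gripper's body presses on something with over 40 N, if the wrist force passes 120 N, or if a joint passes its speed limit or range.

## Working session

There is one attempt and no reset: what is moved stays moved. The work goes in short steps, Python scripts to look and compute and a tool call to move; the robot and the scene stay as the last step left them, time stands still between calls to the robot, and variables do not carry over. Pictures are saved under pics/ and viewed, at most 10 in all, crops included, and the job is handed in when it is done.

Besides the shell and the picture viewer there is one more tool, called after "Call:" as name(argument=value, ...) on one line, values as JSON. arm_command: Moves the arm, as the interface text tells. Its arguments: {"type":"object","properties":{"delta_rot":{"type":"array","items":{"type":"array","items":{"type":"number"}}},"delta_pos":{"type":"array","items":{"type":"array","items":{"type":"number"}}},"gripper":{"type":"array","items":{"type":"number"}},"grip_force":{"type":"number"}},"required":["delta_rot","delta_pos","gripper"]}

```bash
mkdir -p pics; ls; python3 - <<'E'
from rig import status, viewer
import cv2,pickle
o=status.get_obs();print(o)
d={}
for n in("scene","side","wrist"):
    c=viewer.camera(n);d[n]=c;cv2.imwrite(f"pics/{n}0.png",c["pixels"]);print(n,{k:v for k,v in c.items() if k!="pixels"})
pickle.dump((o,d),open("s0.pkl","wb"))
E
```

```text
pics
{'time': 0.0, 'q': array([ 1.13650970e+00,  5.28466705e-01,  1.43389957e+00, -3.75793272e-05,
        1.18137431e+00, -1.78452452e-01]), 'joint_velocities': array([ 0.00156855,  0.00019826,  0.00066943,  0.00059416,  0.00060581,
       -0.00086617]), 'joint_torque': array([-5.06797369e-04, -4.40056765e+01, -1.76588559e+01,  6.31462131e-02,
        5.83112868e-02, -1.72798445e-04]), 'position': array([0.15779991, 0.60399935, 0.22157216]), 'tool_rot': array([ 1.27561357e-01,  9.91830100e-01, -1.02919660e-03, -3.07341112e-04]), 'ft_force': array([-0.40838177,  0.49224733, -0.48732836]), 'moment': array([-0.04420691,  0.00086445,  0.0367428 ]), 'grip_force': 0.0, 'grip_width': 0.08743589194777042}
scene {'fx': 440.5534319049364, 'fy': 440.5534319049364, 'cx': 277.87911369431214, 'cy': 208.1430773217145, 'pose': array([[-0.47696104,  0.70615315, -0.52331243,  1.15951841],
       [ 0.87887594,  0.38943785, -0.27552721,  0.22293496],
       [ 0.00923326, -0.59134244, -0.8063677 ,  0.98236669],
       [ 0.        ,  0.        ,  0.        ,  1.        ]])}
side {'fx': 436.7778299523484, 'fy': 436.7778299523484, 'cx': 280.9198175080634, 'cy': 207.71578534963146, 'pose': array([[-0.99523243, -0.06297415,  0.07447598,  0.48524085],
       [-0.09709886,  0.5678961 , -0.81735294,  0.76094482],
       [ 0.00917749, -0.82068768, -0.57130333,  0.68463181],
       [ 0.        ,  0.        ,  0.        ,  1.        ]])}
wrist {'fx': 338.7205178189414, 'fy': 338.7205178189414, 'cx': 276.9559316427401, 'cy': 212.24992753963156, 'mount': array([[ 7.76447747e-04, -9.62342263e-01, -2.71839598e-01,
         7.58312735e-02],
       [ 9.99999685e-01,  7.92668174e-04,  5.01377216e-05,
        -4.38966192e-04],
       [ 1.67228949e-04, -2.71839551e-01,  9.62342574e-01,
        -1.61647921e-01],
       [ 0.00000000e+00,  0.00000000e+00,  0.00000000e+00,
         1.00000000e+00]])}
```

View pics/scene0.png

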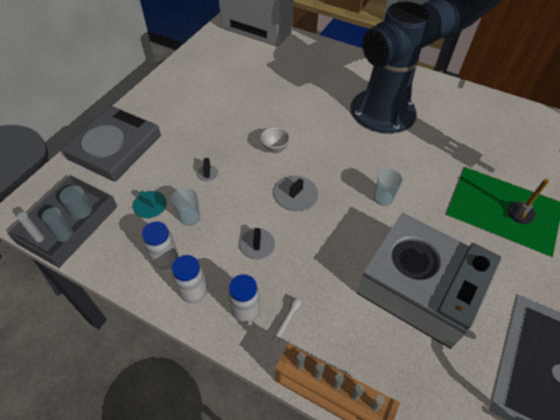

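View pics/side0.png

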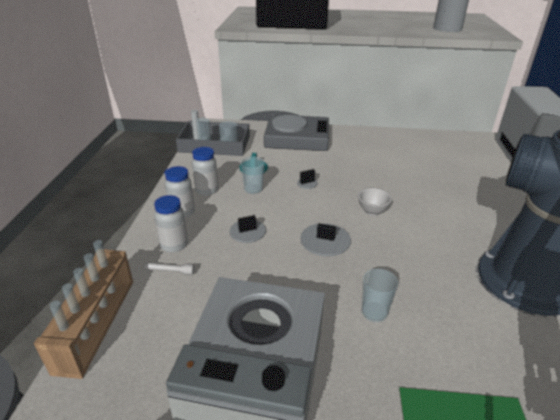

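The scene view shows the small cover at (207,173), the large one at (296,193), the middle one at (257,243), and the bath recess at about (417,259). In the side view the middle cover is at (247,230) and the recess at (261,317). I'll enlarge crops of both.

```bash
python3 - <<'E'
import cv2,numpy as np
a=cv2.imread("pics/scene0.png");b=cv2.imread("pics/side0.png")
f=lambda im,x,y,w,h,s:cv2.resize(im[y:y+h,x:x+w],None,fx=s,fy=s,interpolation=cv2.INTER_CUBIC)
A=f(a,220,210,80,60,5);B=f(b,210,200,80,60,5);C=f(a,350,200,160,120,2.5);D=f(b,180,270,160,120,2.5)
cv2.imwrite("pics/crop1.png",np.vstack([np.hstack([A,B]),np.hstack([C,D])]))
E
```

```text
(no output)
```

View pics/crop1.png

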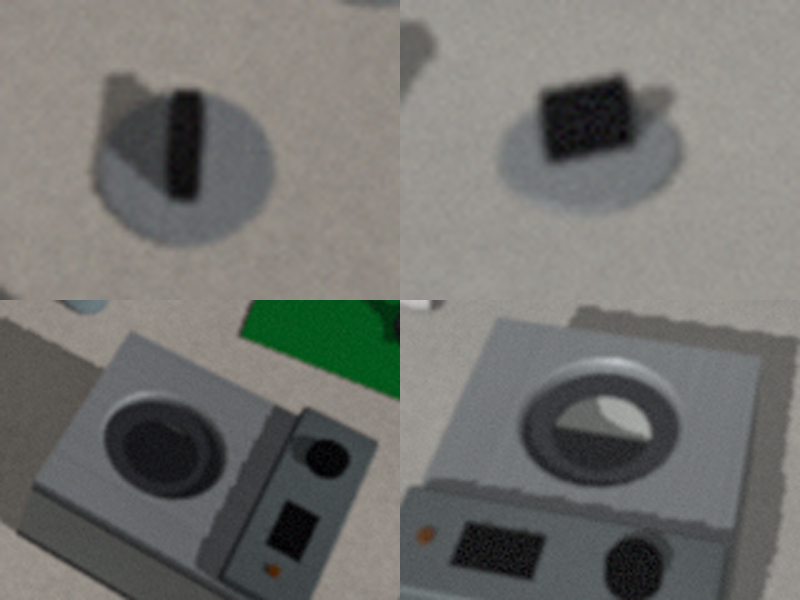

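```bash
cat > h.py <<'E'
import numpy as np
def ray(c,u,v,T=None):
    T=c["pose"] if T is None else T
    d=T[:3,:3]@[(u-c["cx"])/c["fx"],(v-c["cy"])/c["fy"],1]
    return T[:3,3],d
def atz(c,u,v,z,T=None):
    p,d=ray(c,u,v,T);return p+d*(z-p[2])/d[2]
E
python3 - <<'E'
from h import *
import pickle
np.set_printoptions(precision=4,suppress=True)
o,d=pickle.load(open("s0.pkl","rb"));S,D=d["scene"],d["side"]
A=lambda x,y:(220+x/5-.4,210+y/5-.4);B=lambda x,y:(210+(x-400)/5-.4,200+y/5-.4)
C=lambda x,y:(350+x/2.5-.3,200+(y-300)/2.5-.3);E=lambda x,y:(180+(x-400)/2.5-.3,270+(y-300)/2.5-.3)
print("cover",atz(S,*A(184,168),.003),atz(D,*B(590.5,157),.003))
l,r=atz(S,*A(95,172),.003),atz(S,*A(275,165),.003);print("dia",np.linalg.norm(l-r))
print("seat",atz(S,*C(165,445),.11),atz(D,*E(600.5,422),.11))
l,r=atz(S,*C(104,440),.11),atz(S,*C(226,450),.11);print("dia",np.linalg.norm(l-r))
l,r=atz(D,*E(519,428),.11),atz(D,*E(682,425),.11);print("dia",np.linalg.norm(l-r))
for a,b,f,c,z in[((542,92),(625,78),B,D,.044),((548,162),(632,140),B,D,.006),((187,92),(184,185),A,S,.044)]:
    a,b=atz(c,*f(*a),z),atz(c,*f(*b),z);print("bar",a,b,np.linalg.norm(a-b),np.degrees(np.arctan2(*(b-a)[1::-1])))
# bath front corner edges, top z .11
a,b=atz(D,*E(498,318),.11),atz(D,*E(760,357),.11);print("bath edge",a,b,np.linalg.norm(a-b))
from scipy.spatial.transform import Rotation as R
print(R.from_quat(o["tool_rot"]).as_matrix())
E
```

```text
cover [ 0.6504 -0.1067  0.003 ] [ 0.6478 -0.1022  0.003 ]
dia 0.0936673464784295
seat [0.5648 0.2663 0.11  ] [0.5636 0.2683 0.11  ]
dia 0.10995164716604111
dia 0.10940645877052513
bar [ 0.6702 -0.0994  0.044 ] [ 0.6311 -0.1157  0.044 ] 0.0423842356926854 -157.4510815873003
bar [ 0.6676 -0.092   0.006 ] [ 0.6283 -0.1146  0.006 ] 0.04538526997029428 -150.13014298484947
bar [ 0.6316 -0.1144  0.044 ] [ 0.6803 -0.0879  0.044 ] 0.05539887643908954 28.554514406222705
bath edge [0.6536 0.1773 0.11  ] [0.4575 0.1966 0.11  ] 0.1970194587854825
[[-0.9675  0.253  -0.0009]
 [ 0.253   0.9675 -0.002 ]
 [ 0.0003 -0.0021 -1.    ]]
```

Call:
arm_command(delta_rot=[[0,0,6],[0,0,12],[0,0,18],[0,0,24],[0,0,30],[0,0,36],[0,0,42],[0,0,48],[0,0,54],[0,0,60],[0,0,66],[0,0,68]], delta_pos=[[-0.03,-0.026,0],[-0.06,-0.051,0],[-0.09,-0.077,0],[-0.12,-0.103,0],[-0.15,-0.129,0],[-0.18,-0.154,0],[-0.21,-0.18,0],[-0.24,-0.206,0],[-0.27,-0.232,0],[-0.3,-0.257,0],[-0.32,-0.275,0],[-0.327,-0.28,0]], gripper=[-1,-1,-1,-1,-1,-1,-1,-1,-1,-1,-1,-1])

```text
time: 1.15
position: [0.4058, 0.2481, 0.2226]
tool_rot: [0.663, 0.748, 0.0, 0.001]
ft_force: [-0.2, 0.4, 1.3]
grip_width: 0.0872
grip_force: 0.0
```

```bash
cat >> h.py <<'E'
from scipy.spatial.transform import Rotation as R
def plan(p,Rt,o=None):
    "tool-frame delta from measured pose to target pos p, rotation matrix Rt"
    from rig import status
    o=o or status.get_obs();R0=R.from_quat(o["tool_rot"])
    print("t",round(o["time"],2),"pos",o["position"].round(4),"q",o["q"].round(2),"F",o["ft_force"].round(1),"w",round(o["grip_width"],4),"gf",round(o["grip_force"],1))
    print("dpos",(R0.inv().apply(np.array(p)-o["position"])).round(4),"drot",(R0.inv()*R.from_matrix(Rt)).as_rotvec(degrees=True).round(2))
def down(yaw):
    c,s=np.cos(np.radians(yaw)),np.sin(np.radians(yaw))
    return np.array([[c,s,0],[s,-c,0],[0,0,-1.]])
E
python3 -c "
from h import *
plan([.649,-.104,.2],down(28))"
```

```text
t 1.15 pos [0.4058 0.2481 0.2226] q [ 0.31  0.33  1.8  -0.    1.02  0.19] F [-0.2  0.4  1.3] w 0.0872 gf 0.0
dpos [-0.3787  0.1991  0.0231] drot [8.000e-02 2.000e-02 6.889e+01]
```

Call:
arm_command(delta_rot=[[0,0,6],[0,0,12],[0,0,18],[0,0,24],[0,0,30],[0,0,36],[0,0,42],[0,0,48],[0,0,54],[0,0,60],[0,0,66],[0,0,69]], delta_pos=[[-0.033,0.017,0.002],[-0.066,0.035,0.004],[-0.1,0.052,0.006],[-0.133,0.07,0.008],[-0.167,0.087,0.01],[-0.2,0.105,0.012],[-0.233,0.122,0.014],[-0.267,0.14,0.016],[-0.3,0.157,0.018],[-0.333,0.175,0.02],[-0.36,0.189,0.022],[-0.379,0.199,0.023]], gripper=[-1,-1,-1,-1,-1,-1,-1,-1,-1,-1,-1,-1])

```text
time: 2.15
position: [0.651, -0.1014, 0.1988]
tool_rot: [0.97, 0.242, 0.0, 0.0]
ft_force: [0.3, 0.3, 0.1]
grip_width: 0.0866
grip_force: 0.0
```

Call:
arm_command(delta_rot=[[0,0,0],[0,0,0],[0,0,0]], delta_pos=[[0,0,0],[0,0,0],[0,0,0]], gripper=[-1,-1,-1])

```text
time: 2.4
position: [0.6484, -0.0979, 0.1989]
tool_rot: [0.969, 0.246, -0.001, -0.001]
ft_force: [0.4, 0.1, 0.8]
grip_width: 0.0869
grip_force: 0.0
```

```bash
python3 - <<'E'
from h import *
from rig import status,viewer
import cv2,pickle
plan([.649,-.104,.2],down(28))
o=status.get_obs();c=viewer.camera("wrist");pickle.dump((o,c),open("w1.pkl","wb"));cv2.imwrite("pics/w1.png",c["pixels"])
E
```

```text
t 2.4 pos [ 0.6484 -0.0979  0.1989] q [-0.32  0.6   1.37  0.    1.18  0.75] F [0.4 0.1 0.8] w 0.0869 gf 0.0
dpos [-0.0024  0.0056 -0.0011] drot [-0.13  0.07  0.44]
```

View pics/w1.png

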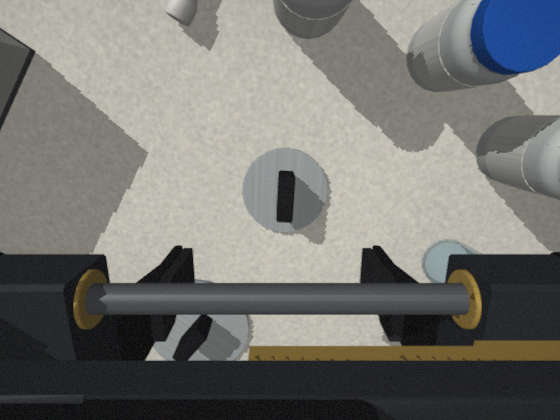

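The wrist view shows the middle cover's plate spanning columns 243–329 and rows 148–234, with its centre at (286,191). The bar runs from (287,171) to (285,222), and the surroundings are clear for the fingers.

```bash
python3 - <<'E'
from h import *
import pickle
np.set_printoptions(precision=4,suppress=True)
o,c=pickle.load(open("w1.pkl","rb"))
W=np.eye(4);W[:3,:3]=R.from_quat(o["tool_rot"]).as_matrix();W[:3,3]=o["position"];T=W@c["mount"]
print(T[:3,3])
print("cover",atz(c,286,191,.004,T), [np.linalg.norm(atz(c,*a,.004,T)-atz(c,*b,.004,T)) for a,b in [((243,191),(329,191)),((286,148),(286,234))]])
Ti=np.linalg.inv(T)
def proj(p):
    q=Ti[:3,:3]@p+Ti[:3,3];return [round(float(c["fx"]*q[0]/q[2]+c["cx"]),1),round(float(c["fy"]*q[1]/q[2]+c["cy"]),1)]
ctr=atz(c,286,191,.004,T)
for yaw in(22,27,32):
    u=np.array([np.cos(np.radians(yaw)),np.sin(np.radians(yaw)),0]);v=np.array([-u[1],u[0],0])
    print(yaw,[proj(np.r_[ctr[:2],z]+s*.023*u+t*.008*v) for z in(.044,.006) for s in(1,-1) for t in(1,-1)])
import cv2
im=c["pixels"][135:245,230:345];cv2.imwrite("pics/w1c.png",cv2.resize(im,None,fx=5,fy=5,interpolation=cv2.INTER_CUBIC))
E
```

```text
[ 0.7125 -0.0628  0.3605]
cover [ 0.649  -0.1076  0.004 ] [np.float64(0.09242269252252555), np.float64(0.09450549333160245)]
22 [[281.5, 175.3], [298.4, 177.2], [276.0, 221.6], [292.3, 223.4], [281.1, 169.2], [296.2, 171.0], [276.2, 211.2], [290.8, 212.8]]
27 [[279.3, 175.9], [296.3, 176.3], [278.0, 222.4], [294.4, 222.9], [279.2, 169.8], [294.4, 170.2], [278.0, 211.9], [292.7, 212.3]]
32 [[277.2, 176.7], [294.2, 175.6], [280.1, 223.1], [296.4, 222.1], [277.3, 170.5], [292.5, 169.5], [279.8, 212.5], [294.5, 211.6]]
```

View pics/w1c.png

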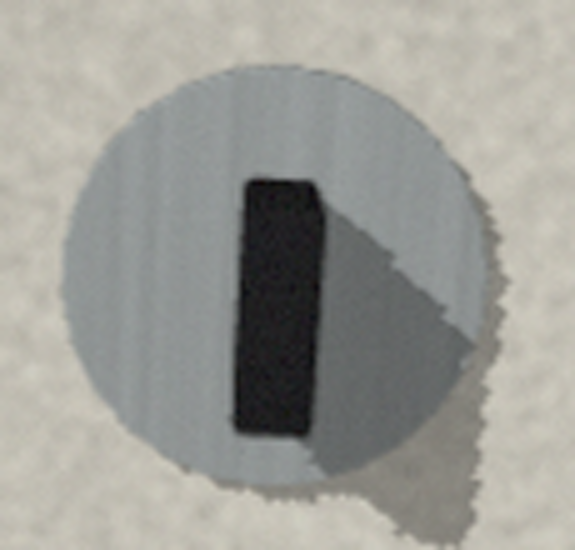

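```bash
python3 -c "
from h import *
plan([.6495,-.1065,.012],down(25))"
```

```text
t 2.45 pos [ 0.6484 -0.0976  0.1992] q [-0.32  0.59  1.37  0.    1.18  0.75] F [-0.4  0.6  0.2] w 0.0868 gf 0.0
dpos [-0.003   0.0087  0.1872] drot [-0.11  0.06  3.47]
```

Call:
arm_command(delta_rot=[[0,0,3.5],[0,0,3.5],[0,0,3.5],[0,0,3.5],[0,0,3.5],[0,0,3.5],[0,0,3.5],[0,0,3.5],[0,0,3.5],[0,0,3.5]], delta_pos=[[-0.003,0.009,0.02],[-0.003,0.009,0.05],[-0.003,0.009,0.08],[-0.003,0.009,0.11],[-0.003,0.009,0.135],[-0.003,0.009,0.155],[-0.003,0.009,0.17],[-0.003,0.009,0.18],[-0.003,0.009,0.182],[-0.003,0.009,0.182]], gripper=[-0.2,-0.2,-0.2,-0.2,-0.2,-0.2,-0.2,-0.2,-0.2,-0.2])

```text
time: 3.28
position: [0.6506, -0.1077, 0.0174]
tool_rot: [0.976, 0.216, -0.0, -0.0]
ft_force: [-0.3, -0.1, 0.3]
grip_width: 0.0521
grip_force: 0.0
```

```bash
python3 - <<'E'
from h import *
plan([.6495,-.1065,.012],down(25))
from rig import viewer
import cv2
c=viewer.camera("wrist");cv2.imwrite("pics/w2.png",c["pixels"])
E
```

```text
t 3.28 pos [ 0.6506 -0.1077  0.0174] q [-0.33  0.83  1.47  0.    0.84  0.8 ] F [-0.3 -0.1  0.3] w 0.0521 gf 0.0
dpos [-0.0005 -0.0016  0.0054] drot [-0.05  0.04 -0.08]
```

View pics/w2.png

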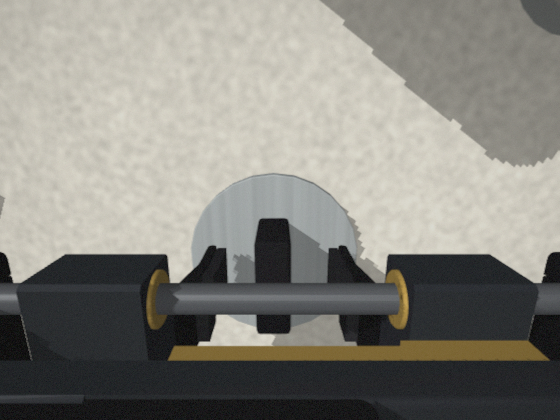

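The bar (columns 256–290, upright) sits between the two fingertips (222 and 332). I'll shift −1.5 mm in y, go down 5 mm and grip.

Call:
arm_command(delta_rot=[[0,0,0],[0,0,0],[0,0,0],[0,0,0],[0,0,0],[0,0,0],[0,0,0],[0,0,0],[0,0,0],[0,0,0],[0,0,0],[0,0,0]], delta_pos=[[0,-0.001,0.002],[0,-0.0015,0.004],[0,-0.0015,0.005],[0,-0.0015,0.005],[0,-0.0015,0.005],[0,-0.0015,0.005],[0,-0.0015,0.005],[0,-0.0015,0.005],[0,-0.0015,0.005],[0,-0.0015,0.005],[0,-0.0015,0.005],[0,-0.0015,0.005]], gripper=[-0.2,-0.2,-0.2,1,1,1,1,1,1,1,1,1], grip_force=40)

```text
time: 4.33
position: [0.6503, -0.1073, 0.0126]
tool_rot: [0.977, 0.215, -0.0, -0.0]
ft_force: [0.3, 0.5, 1.5]
grip_width: 0.0156
grip_force: 40.0
```

Call:
arm_command(delta_rot=[[0,0,0],[0,0,0],[0,0,0],[0,0,0],[0,0,0],[0,0,0],[0,0,0],[0,0,0]], delta_pos=[[0,0,0],[0,0,0],[0,0,-0.01],[0,0,-0.03],[0,0,-0.06],[0,0,-0.09],[0,0,-0.12],[0,0,-0.15]], gripper=[1,1,1,1,1,1,1,1])

```text
time: 5.0
position: [0.6501, -0.1075, 0.1643]
tool_rot: [0.977, 0.215, -0.0, 0.0]
ft_force: [-0.1, 0.8, -1.8]
grip_width: 0.0153
grip_force: 40.0
```

Call:
arm_command(delta_rot=[[0,0,0],[0,0,0],[0,0,0]], delta_pos=[[0,0,-0.02],[0,0,-0.03],[0,0,-0.03]], gripper=[1,1,1])

```text
time: 5.25
position: [0.652, -0.108, 0.1959]
tool_rot: [0.977, 0.215, 0.003, 0.002]
ft_force: [0.7, 0.6, -1.3]
grip_width: 0.0159
grip_force: 40.0
```

```bash
python3 - <<'E'
from h import *
Rt=down(25)
plan([.564,.267,.22],Rt)
E
```

```text
t 5.25 pos [ 0.652  -0.108   0.1959] q [-0.33  0.6   1.37 -0.    1.17  0.8 ] F [ 0.7  0.6 -1.3] w 0.0159 gf 40.0
dpos [ 0.0778 -0.3772 -0.0254] drot [ 0.25 -0.25 -0.15]
```

Call:
arm_command(delta_rot=[[0,0,0],[0,0,0],[0,0,0],[0,0,0],[0,0,0],[0,0,0],[0,0,0],[0,0,0],[0,0,0],[0,0,0],[0,0,0],[0,0,0]], delta_pos=[[0.004,-0.02,-0.006],[0.01,-0.05,-0.012],[0.017,-0.085,-0.02],[0.025,-0.12,-0.025],[0.032,-0.155,-0.025],[0.039,-0.19,-0.025],[0.047,-0.225,-0.025],[0.054,-0.26,-0.025],[0.061,-0.295,-0.025],[0.068,-0.33,-0.025],[0.074,-0.36,-0.025],[0.078,-0.377,-0.025]], gripper=[1,1,1,1,1,1,1,1,1,1,1,1])

```text
time: 6.25
position: [0.5599, 0.2705, 0.2152]
tool_rot: [0.976, 0.216, -0.002, -0.001]
ft_force: [0.4, 0.1, -1.6]
grip_width: 0.0159
grip_force: 40.0
```

Call:
arm_command(delta_rot=[[0,0,0],[0,0,0],[0,0,0],[0,0,0]], delta_pos=[[0,0,0],[0,0,0],[0,0,0],[0,0,0]], gripper=[1,1,1,1])

```text
time: 6.58
position: [0.5628, 0.2661, 0.2166]
tool_rot: [0.977, 0.214, -0.001, 0.0]
ft_force: [-0.3, -0.3, -1.2]
grip_width: 0.0156
grip_force: 40.0
```

```bash
python3 - <<'E'
from h import *
from rig import status,viewer
import cv2,pickle
plan([.564,.267,.22],down(25))
o=status.get_obs();c=viewer.camera("wrist");s=viewer.camera("side");pickle.dump((o,c,s),open("w3.pkl","wb"))
f=lambda im,x,y,w,h:cv2.resize(im[y:y+h,x:x+w],(400,int(400*h/w)),interpolation=cv2.INTER_CUBIC)
cv2.imwrite("pics/w3.png",np.hstack([f(c["pixels"],140,0,420,420),f(s["pixels"],120,170,240,240)]))
E
```

```text
t 6.58 pos [0.5628 0.2661 0.2166] q [ 0.26  0.53  1.44 -0.    1.17  1.4 ] F [-0.3 -0.3 -1.2] w 0.0156 gf 40.0
dpos [ 0.0015 -0.0003 -0.0034] drot [ 0.01  0.11 -0.24]
```

View pics/w3.png

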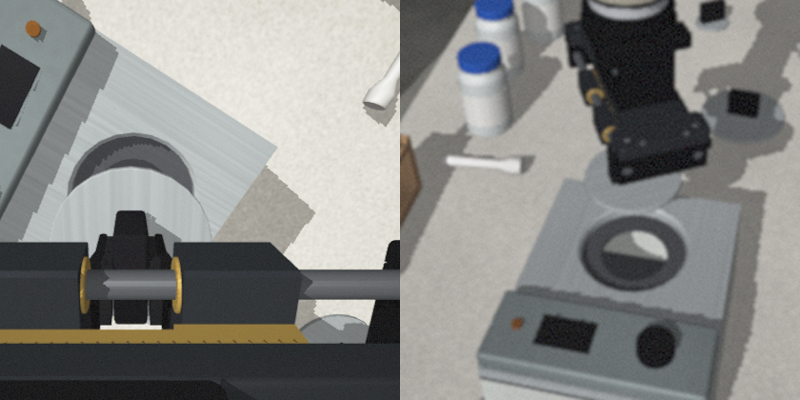

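The wrist view shows the recess with its far rim at crop (131,133), columns 68–194. The held plate covers columns about 50–213, with its far edge at row 167. The side view shows the plate held level above the bath. I'll compute the offsets from these.

```bash
python3 - <<'E'
from h import *
import pickle
np.set_printoptions(precision=4,suppress=True)
o,c,s=pickle.load(open("w3.pkl","rb"))
k=.9524;M=c["mount"]
g=lambda x,y:(x/k+140,y/k)
e=atz(c,*g(131,167),.0066,M);print("plate far edge tool",e,"-> centre x",e[0]-.046)
W=np.eye(4);W[:3,:3]=R.from_quat(o["tool_rot"]).as_matrix();W[:3,3]=o["position"];T=W@M
e=atz(c,*g(131,133),.11,T);t=W[:3,0];print("rim far",e,"seat",e-.054*t)
for x,y in((68,185),(194,182)):
    print("rim side",atz(c,*g(x,y),.11,T))
a,b=atz(c,*g(68,190),.11,T),atz(c,*g(194,190),.11,T);print(np.linalg.norm(a-b),(a+b)/2)
E
```

```text
plate far edge tool [ 0.0446 -0.0002  0.0066] -> centre x -0.0013647662469914654
rim far [0.6133 0.2894 0.11  ] seat [0.5642 0.2668 0.1101]
rim side [0.5514 0.3199 0.11  ]
rim side [0.5987 0.2238 0.11  ]
0.10771535950584106 [0.5699 0.2694 0.11  ]
```

```bash
cat >> h.py <<'E'
SEAT=np.array([.5642,.2668,0])
def tiltpose(a,z,P=(-.001,.046,.0126),r=.047):
    D=down(25);Rt=D@R.from_euler('x',a,degrees=True).as_matrix()
    return SEAT+r*D[:,1]+[0,0,z]-Rt@np.array(P),Rt
E
python3 -c "
from h import *
plan(*tiltpose(22,.125));plan(*tiltpose(22,.103))"
```

```text
t 6.68 pos [0.5631 0.2661 0.2172] q [ 0.26  0.53  1.44 -0.    1.17  1.4 ] F [ 0.3  0.  -2.2] w 0.0156 gf 40.0
dpos [0.0024 0.0089 0.0632] drot [ 2.201e+01 -1.000e-02 -2.700e-01]
t 6.68 pos [0.5631 0.2661 0.2172] q [ 0.26  0.53  1.44 -0.    1.17  1.4 ] F [ 0.3  0.  -2.2] w 0.0156 gf 40.0
dpos [0.0024 0.0089 0.0852] drot [ 2.201e+01 -1.000e-02 -2.700e-01]
```

Call:
arm_command(delta_rot=[[4,0,0],[8,0,0],[12,0,0],[16,0,0],[20,0,0],[22,0,0],[22,0,0],[22,0,0],[22,0,0],[22,0,0],[22,0,0],[22,0,0]], delta_pos=[[0.0024,0.002,0],[0.0024,0.004,0.005],[0.0024,0.006,0.01],[0.0024,0.008,0.02],[0.0024,0.009,0.03],[0.0024,0.009,0.04],[0.0024,0.009,0.05],[0.0024,0.009,0.058],[0.0024,0.009,0.063],[0.0024,0.009,0.063],[0.0024,0.009,0.063],[0.0024,0.009,0.063]], gripper=[1,1,1,1,1,1,1,1,1,1,1,1])

```text
time: 7.68
position: [0.5689, 0.261, 0.1553]
tool_rot: [0.959, 0.212, -0.04, -0.186]
ft_force: [-1.1, -0.5, -1.3]
grip_width: 0.0158
grip_force: 40.0
```

```bash
python3 - <<'E'
from h import *
from rig import status,viewer
import cv2,pickle
plan(*tiltpose(22,.125));plan(*tiltpose(22,.104));plan(*tiltpose(22,.099))
s=viewer.camera("side");w=viewer.camera("wrist")
f=lambda im,x,y,w,h:cv2.resize(im[y:y+h,x:x+w],(400,int(400*h/w)),interpolation=cv2.INTER_CUBIC)
cv2.imwrite("pics/s4.png",np.hstack([f(w["pixels"],140,0,420,420),f(s["pixels"],160,210,180,180)]))
E
```

```text
t 7.68 pos [0.5689 0.261  0.1553] q [0.07 0.65 1.48 0.39 1.18 1.03] F [-1.1 -0.5 -1.3] w 0.0158 gf 40.0
dpos [-0.0009  0.0022  0.0006] drot [ 0.04 -0.11 -0.06]
t 7.68 pos [0.5689 0.261  0.1553] q [0.07 0.65 1.48 0.39 1.18 1.03] F [-1.1 -0.5 -1.3] w 0.0158 gf 40.0
dpos [-0.0009  0.0101  0.0201] drot [ 0.04 -0.11 -0.06]
t 7.68 pos [0.5689 0.261  0.1553] q [0.07 0.65 1.48 0.39 1.18 1.03] F [-1.1 -0.5 -1.3] w 0.0158 gf 40.0
dpos [-0.0009  0.0119  0.0247] drot [ 0.04 -0.11 -0.06]
```

View pics/s4.png

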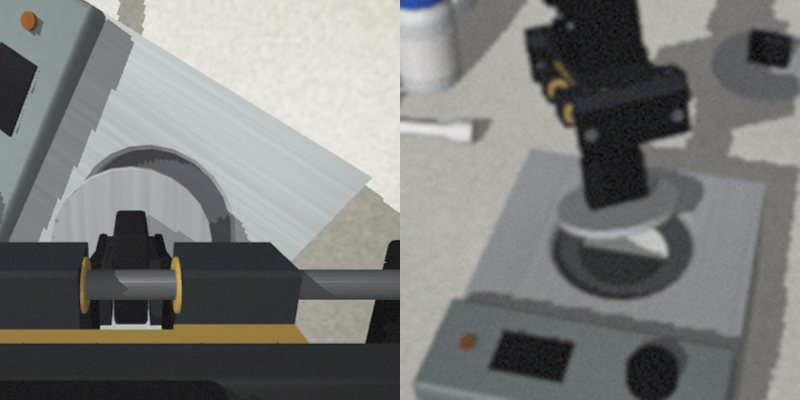

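The plate is held tilted over the recess. Its near edge (control-head side) is high and the low edge is over the far part of the recess. Next I lower the low edge onto the ledge.

Call:
arm_command(delta_rot=[[0,0,0],[0,0,0],[0,0,0],[0,0,0],[0,0,0],[0,0,0],[0,0,0],[0,0,0],[0,0,0]], delta_pos=[[0,0.004,0.005],[0,0.006,0.01],[-0.001,0.008,0.015],[-0.001,0.01,0.019],[-0.001,0.011,0.022],[-0.001,0.0115,0.0235],[-0.001,0.012,0.0245],[-0.001,0.012,0.0245],[-0.001,0.012,0.0245]], gripper=[1,1,1,1,1,1,1,1,1])

```text
time: 8.53
position: [0.5688, 0.2582, 0.1274]
tool_rot: [0.959, 0.211, -0.041, -0.186]
ft_force: [0.9, -0.4, -1.7]
grip_width: 0.0156
grip_force: 40.0
```

```bash
python3 - <<'E'
from h import *
for a,z in((22,.098),(16,.098),(10,.098),(5,.098),(0,.098),(0,.097)):print(a,z);plan(*tiltpose(a,z))
E
```

```text
22 0.098
t 8.53 pos [0.5688 0.2582 0.1274] q [0.07 0.68 1.5  0.4  1.13 1.  ] F [ 0.9 -0.4 -1.7] w 0.0156 gf 40.0
dpos [ 0.0005 -0.0005  0.0007] drot [ 0.   -0.07 -0.14]
16 0.098
t 8.53 pos [0.5688 0.2582 0.1274] q [0.07 0.68 1.5  0.4  1.13 1.  ] F [ 0.9 -0.4 -1.7] w 0.0156 gf 40.0
dpos [ 0.0005 -0.0015  0.0056] drot [-6.   -0.07 -0.15]
10 0.098
t 8.53 pos [0.5688 0.2582 0.1274] q [0.07 0.68 1.5  0.4  1.13 1.  ] F [ 0.9 -0.4 -1.7] w 0.0156 gf 40.0
dpos [ 0.0004 -0.0021  0.0106] drot [-12.    -0.06  -0.15]
5 0.098
t 8.53 pos [0.5688 0.2582 0.1274] q [0.07 0.68 1.5  0.4  1.13 1.  ] F [ 0.9 -0.4 -1.7] w 0.0156 gf 40.0
dpos [ 0.0004 -0.0022  0.0147] drot [-17.    -0.05  -0.15]
0 0.098
t 8.53 pos [0.5688 0.2582 0.1274] q [0.07 0.68 1.5  0.4  1.13 1.  ] F [ 0.9 -0.4 -1.7] w 0.0156 gf 40.0
dpos [ 0.0004 -0.0019  0.0189] drot [-22.    -0.05  -0.15]
0 0.097
t 8.53 pos [0.5688 0.2582 0.1274] q [0.07 0.68 1.5  0.4  1.13 1.  ] F [ 0.9 -0.4 -1.7] w 0.0156 gf 40.0
dpos [ 0.0004 -0.0015  0.0198] drot [-22.    -0.05  -0.15]
```

Call:
arm_command(delta_rot=[[0,0,0],[0,0,0],[0,0,0],[0,0,0]], delta_pos=[[0,0.0002,0.0005],[0,0.0004,0.001],[0,0.0006,0.0014],[0,0.0006,0.0014]], gripper=[1,1,1,1])

```text
time: 8.87
position: [0.569, 0.2582, 0.1264]
tool_rot: [0.959, 0.211, -0.041, -0.186]
ft_force: [-1.0, 0.3, 1.7]
grip_width: 0.0157
grip_force: 40.0
```

The force in z rose by about 3 N, so the low edge is on the ledge. Now I lay the cover flat about that edge.

Call:
arm_command(delta_rot=[[-3,0,0],[-6,0,0],[-9,0,0],[-12,0,0],[-14.5,0,0],[-17,0,0],[-19,0,0],[-20.5,0,0],[-21.5,0,0],[-22,0,0],[-22,0,0],[-22,0,0]], delta_pos=[[0,-0.0006,0.0025],[0,-0.001,0.0049],[0,-0.0013,0.0074],[0,-0.0016,0.0098],[0,-0.0017,0.0118],[0,-0.0017,0.0138],[0,-0.0016,0.0155],[0,-0.0015,0.0167],[0,-0.0015,0.0176],[0,-0.0014,0.018],[0,-0.0014,0.018],[0,-0.0014,0.018]], gripper=[1,1,1,1,1,1,1,1,1,1,1,1])

```text
time: 9.87
position: [0.5657, 0.2659, 0.1105]
tool_rot: [0.977, 0.215, 0.001, -0.001]
ft_force: [-1.0, 1.3, 5.1]
grip_width: 0.0159
grip_force: 40.0
```

```bash
python3 - <<'E'
from h import *
from rig import status,viewer
import cv2
plan(*tiltpose(0,.098));print(status.get_obs()["moment"].round(2))
s=viewer.camera("side");w=viewer.camera("wrist")
f=lambda im,x,y,w,h:cv2.resize(im[y:y+h,x:x+w],(400,int(400*h/w)),interpolation=cv2.INTER_CUBIC)
cv2.imwrite("pics/s5.png",np.hstack([f(w["pixels"],140,0,420,420),f(s["pixels"],170,240,160,160)]))
E
```

```text
t 9.87 pos [0.5657 0.2659 0.1105] q [0.26 0.66 1.53 0.   0.95 1.4 ] F [-1.   1.3  5.1] w 0.0159 gf 40.0
dpos [ 0.0001 -0.0005 -0.0001] drot [-0.05 -0.07 -0.17]
[0.05 0.34 0.11]
```

View pics/s5.png

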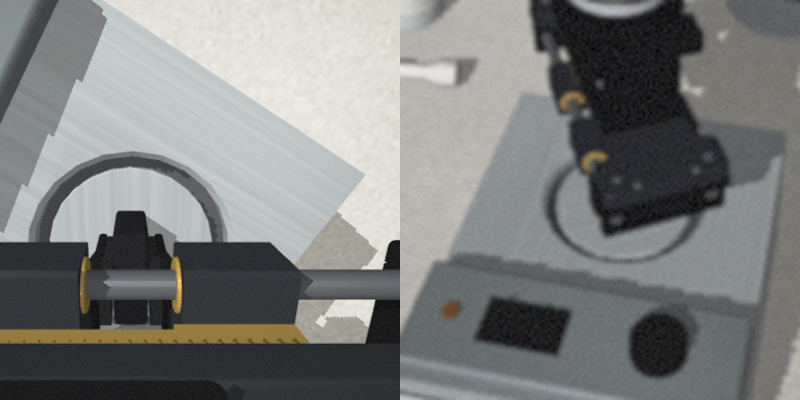

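The cover lies level and centred in the recess with an even dark gap all round, and TCP z matches it resting on the ledge. I'll release and lift away.

Call:
arm_command(delta_rot=[[0,0,0],[0,0,0],[0,0,0],[0,0,0],[0,0,0],[0,0,0],[0,0,0],[0,0,0]], delta_pos=[[0,0,0],[0,0,0],[0,0,0],[0,0,0],[0,0,0],[0,0,0],[0,0,0],[0,0,0]], gripper=[-0.3,-0.3,-0.3,-0.3,-0.3,-0.3,-0.3,-0.3])

```text
time: 10.63
position: [0.5653, 0.2653, 0.1095]
tool_rot: [0.977, 0.215, -0.0, 0.0]
ft_force: [0.4, -0.5, -0.3]
grip_width: 0.0549
grip_force: 0.0
```

Call:
arm_command(delta_rot=[[0,0,0],[0,0,0],[0,0,0],[0,0,0],[0,0,0],[0,0,0],[0,0,0],[0,0,0],[0,0,0],[0,0,0]], delta_pos=[[0,0,-0.005],[0,0,-0.015],[0,0,-0.03],[0,0,-0.05],[0,0,-0.07],[-0.02,0,-0.09],[-0.045,0,-0.11],[-0.07,0,-0.12],[-0.07,0,-0.12],[-0.07,0,-0.12]], gripper=[-0.3,-0.3,-0.3,-0.3,-0.3,-0.3,-0.3,-0.3,-0.3,-0.3])

```text
time: 11.47
position: [0.5016, 0.236, 0.2316]
tool_rot: [0.977, 0.215, 0.002, -0.0]
ft_force: [0.9, -0.3, -0.3]
grip_width: 0.0565
grip_force: 0.0
```

```bash
python3 - <<'E'
from h import *
from rig import status,viewer
import cv2
print(status.get_obs()["position"],status.get_obs()["grip_width"])
s=viewer.camera("side");w=viewer.camera("wrist")
f=lambda im,x,y,w,h:cv2.resize(im[y:y+h,x:x+w],(400,int(400*h/w)),interpolation=cv2.INTER_CUBIC)
cv2.imwrite("pics/s6.png",np.hstack([f(w["pixels"],140,0,420,420),f(s["pixels"],170,240,160,160)]))
E
```

```text
[0.50159348 0.23595116 0.23161559] 0.05647744692223921
```

View pics/s6.png

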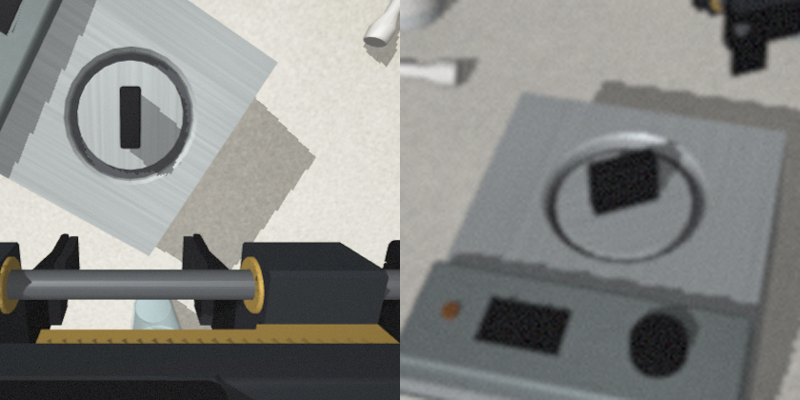

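The cover sits centred and level in the recess (wrist crop centre about (130,115), even gap), and the gripper is clear.

```bash
python3 -c "
from rig import robot
print(robot.hand_in())"
```

```text
the job is handed in; nothing more can be done
None
```

The middle cover went in edge-first at about 22°, was held until it lay level on the ledge, then released; the other two covers were not touched, and the job was handed in at about 11.6 s.

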